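Seat a scraper blade on the locating pin of its setting fixture

ROBOT

A 6-joint arm with a two-finger parallel gripper is mounted at the origin on the work surface. World frame = base frame: x ahead of the robot, y to its left, z up, the work surface at z = 0. Lengths are in mm, angles in rad, forces in N, time in s.
With the tool pointing down it reaches from about 375 to 900 mm from the base axis. Payload 3.1 kg.
Tool frame: the origin (TCP) lies at the very end of the fingers, on their centre line; the grasp point (between the pads) lies 19 mm behind it; z points along the fingers, y is the line along which they close (so a half turn about z gives the same grasp; the last joint's range is limited). The gripper opens to 87 mm and grips with 3 to 60 N. Pads are 19 mm wide; open, the fingers measure 117 mm over their backs; the gripper's body (75 mm by 190 mm) begins 51 mm behind the grasp point.
Start: joints at [-1.298, 0.527, 1.433, -0, 1.181, -0.178], TCP at [272.884, -562.255, 222.548] pointing down, gripper open.
Joint ranges: [-3.08, 3.08], [-0.75, 2.2], [0.22, 2.44], [-1.43, 4.57], [0, 2.65], [-2.85, 2.85]. Speed limits (rad/s): [2.79, 2.79, 3.14, 3.14, 3.14, 3.14].

INTERFACE

Orientations are given as a rotation vector (axis times angle).
In Python, from station import ctrl gives the robot as it stands.
- The arm moves only by the tool carry_out, never from a script. Its argument "commands" is a list of rows, each a list of 3 entries, a list of its own where there are three numbers: the turn, a rotation vector about the world's x, y, z in rad, then the shift along the world's x, y, z in cm, then the opening, from -1 (shut) to 1 (fully open). A call has 1 to 8 rows; each row is the pose to reach, as a shift and turn from the pose commanded when the call began; what a row does not reach only later rows make up. A row lasts 1/8 s, in which the tool goes at most 62.5 mm and 10.7 degrees, less where a joint would pass 70% of its speed; a pose out of reach is approached as far as the arm can. A call with a gripper value outside its range is refused whole. The fingers move at their own pace and stop on an object; the grip force is fixed at half the most. Time passes only in rows, so rows that repeat a pose let the fingers close. It gives the time, the measured TCP pose, the force, the opening and the grip force at its end, in the units of the state.
- ctrl.observe(): the state, without advancing time (a new reading comes with each control period).
- ctrl.grab_frame(name): name is "side" or "top" or "wrist"; returns a dict with "color" (480x640x3 uint8, red, green, blue), "mtx" (3x3 intrinsics, pixels), "k1" (the pictures are not rectified: a ray, as slopes to the right and down, at radius r is drawn at 1 + k1 r^2 times it, then the intrinsics apply), "R" (3x3) and "t" (3): a world point X has camera coordinates R X + t. Camera axes: x right, y down, z forward; pixel columns grow to the right and rows downward; lengths in mm; the calibration is good to about 2 mm. A picture is of the moment at which its call begins. There is no depth.
- ctrl.finish_job(): hands the job in; it is judged then, once.
The state is a dict: "clock": time; "joints": joint angles; "dq": joint speeds; "joint_efforts": joint torques, N m; "ee_pos": TCP position; "eef_rot": TCP orientation; "force": force on the tool from outside, world axes, zero at the start; "ft_torque": the same for the moment, N m; "grip_width": opening from 0.0 (shut) to 1.0 (fully open); "grip_force": force on a finger pad.
Only numpy, scipy, OpenCV 4.12 (cv2) and the standard library are available. Lean on these libraries where they do the work, as an engineer would, in place of code of your own. Each camera call takes 0.05 s, during which the arm holds its last target. There are 200 camera calls.

TASK

On the desk is a blade-setting fixture with a steel scraper blade lying loose and askew on its plate. Find by eye or by touch where the locating pin is clamped, slide the blade home with its slot over that pin until its whole back edge lies against the stop rail, without ramming it, and then swing the keeper arm across the blade as far as it goes, leaving the blade home and flat. Do not disturb the paper cup, the phone or the calculator.

Things in the scene. Friction and masses are not known exactly. Their poses are not given: they have to be found in the camera images.
- fixture: The blade-setting fixture, fixed to the desk: a dark steel plate 220 (x) by 280 (y) by 20 mm thick, whose flat top, the bed, lies 20 mm above the desk. Origin at the centre of the plate's underside, on the desk; x points from the open loading side to the stop rail, y along the rail, z up. Ground and lightly oiled: the blade slides on it with a drag of about 1 to 4 N.
- rail: The stop rail: a bright steel bar fixed along the far (+x) side of the bed, 280 mm long (y), 35 mm wide (x), rising 9 mm above the bed. Origin in the middle of its stop face, at bed height (x = 71 mm, y = 0 in the fixture's frame); axes as the fixture's; the stop face is the plane x = 0 and the blade comes to it from the -x side.
- groove (a point): Middle of the pin's groove, at bed height: 22 mm before the stop face, 25 mm to -y of the fixture's middle; axes as the fixture's. The single locating pin, round upright steel, 12 mm in diameter, 15 mm tall above the bed, is clamped anywhere up to 20 mm along y either side of this point. It is NOT reported: look or feel for it. A slot out of line with it stops the blade 28 mm short of the rail.
- blade: Loose flat steel plate with blunt edges, 90 (x) by 160 (y) by 7 mm, 0.55 to 0.95 kg. Origin: centre of its underside. +x edge: straight back edge with the slot; -x edge: working edge, bright strip on top. Starts on the bed facing the rail, up to 0.22 rad askew, 41 to 56 mm short of home, up to 25 mm to a side. Home: origin 26 mm along the fixture's x, square to it, slot over the pin.
- slot (a point): The mouth of the blade's slot, at bed height: in the middle of the slot's width at the back edge (x = 45, y = -25 mm in the blade's frame). The slot is open at the back edge, 15 mm wide and 30 mm deep, right through the blade, without a lead-in. Axes as the blade's.
- back_left (a point): Point on the bottom of the blade's back edge near its left (+y) end, 78 mm from the blade's middle (x = 45, y = 78 mm in the blade's frame).
- back_right (a point): Point on the bottom of the blade's back edge near its right (-y) end, 78 mm from the blade's middle (x = 45, y = -78 mm in the blade's frame).
- keeper (a joint): Angle of the keeper, a flat steel arm 22 mm wide on an upright pivot on the rail; stiff hinge (0.06 N m), stays where left. 0: clear, lying along the rail, pointing to the fixture's +y. Turns counter-clockwise from above to a stop at 1.571 rad, pointing to the fixture's -x, across the blade. Its underside passes 2.5 mm above a flat blade. Starts at 0 to 0.4 rad.
- pivot (a point): The keeper's pivot axis at the top of the rail, 29 mm above the desk (x = 88.5, y = 50 mm in the fixture's frame).
- knob (a point): Middle of the black upright knob near the free end of the keeper, 76 mm from the pivot axis. The knob is 18 mm in diameter and 28 mm tall, from 43 to 71 mm above the desk; below it is a thinner stem down to the arm's top at 35.5 mm.
- cup: Bystander: a red paper cup, 80 mm across the rim and 95 mm tall, empty, standing on the desk. Origin at the centre of its foot.
- phone: Bystander: a black smartphone, 152 by 74 by 9 mm, lying on the desk. Origin at the centre of its underside.
- calculator: Bystander: a grey desk calculator, 85 by 150 by 19 mm, lying on the desk to the front left of the fixture. Origin at the centre of its underside.
Not all that is in view belongs to the job. What is shaped like the blade but orange or pink is not meant.

How it is judged (in metres and radians):
On the way, in this order (a step that is already met when the one before it is completed fails the run):
1. the blade is home and flat: both ends of its back edge within 2 mm of the stop rail and its slot over the pin (slot mouth within 24 mm of the groove's middle along the rail) (x of each of back_left, back_right in the frame of rail above -0.002 m and y of slot in the frame of rail between -0.049 and -0.001 m and angle between blade's own z axis and vertical below 0.03 rad), for 0.2 s.
2. the keeper is swung across the blade to its stop (above 1.45 rad) (value of joint keeper above 1.45 rad), for 0.2 s.
At the end, for the whole second after the job is handed in: The blade lies flat (within 0.03 rad) and at rest, both ends of its back edge within 2 mm of the stop rail, its slot over the pin (slot mouth within 24 mm of the groove's middle along the rail); the keeper lies still across it, above 1.45 rad; the cup stands upright (all of step 1 and value of joint keeper above 1.45 rad and linear speed of blade below 0.01 m/s and velocity of joint keeper between -0.05 and 0.05 rad/s and angle between cup's own z axis and vertical below 0.15 rad); the robot touches nothing.
It fails at once if the blade is rammed: the fingers push on it with more than 45 N (contact force between the fingers and blade above 45 N).
It fails at once if the cup, the phone or the calculator is moved by more than 20 mm, or the cup tipped (distance of any of cup, phone, calculator from where it was at the start of the episode above 0.02 m or angle between cup's own z axis and vertical above 0.4 rad).
It also fails if it takes over 67 s, if anything falls off the work surface, if the arm or the gripper's body presses on something with over 40 N, if the wrist force passes 120 N, or if a joint passes its speed limit or range.

## Working session

There is one attempt and no reset: what is moved stays moved. The work goes in short steps, Python scripts to look and compute and a tool call to move; the robot and the scene stay as the last step left them, time stands still between calls to the robot, and variables do not carry over. Pictures are saved under pics/ and viewed, at most 13 in all, crops included, and the job is handed in when it is done.

Besides the shell and the picture viewer there is one more tool, called after "Call:" by a JSON object that holds its "name" and its "arguments". carry_out: Moves the arm, as the interface text tells. Its arguments: {"type":"object","properties":{"commands":{"type":"array"}},"required":["commands"]}

```bash
mkdir -p pics; cat > h.py <<'E'
import numpy as np, cv2, pickle, sys
from station import ctrl
def snap(name,fn):
    f=ctrl.grab_frame(name); cv2.imwrite(f'pics/{fn}.png',f['color'][...,::-1]); pickle.dump(f,open(f'pics/{fn}.pkl','wb')); return f
def load(fn): return pickle.load(open(f'pics/{fn}.pkl','rb'))
def px2w(f,uv,z):
    K=np.array(f['mtx'],float); p=(np.array(uv,float)-K[:2,2])/[K[0,0],K[1,1]]
    q=p.copy()
    for _ in range(30): q=p/(1+f['k1']*(q@q))
    R=np.array(f['R']);t=np.array(f['t']); d=R.T@np.array([q[0],q[1],1]); c=-R.T@t
    return c+d*(z-c[2])/d[2]
def w2px(f,X):
    c=np.array(f['R'])@np.array(X,float)+np.array(f['t']); q=c[:2]/c[2]; q=q*(1+f['k1']*(q@q))
    K=np.array(f['mtx']); return q*[K[0,0],K[1,1]]+K[:2,2]
E
python3 - <<'E'
from h import *
a=snap('top','top1');b=snap('side','side1')
print(ctrl.observe())
E
```

```text
{'clock': 0.1, 'joints': array([-1.29746376e+00,  5.28383766e-01,  1.43377790e+00,  6.09322219e-08,
        1.18142850e+00, -1.78463279e-01]), 'dq': array([ 0.00023572, -0.00157368, -0.00494715,  0.00044182, -0.00024039,
        0.00127939]), 'joint_efforts': array([-7.44482604e-04, -4.40985417e+01, -1.77150661e+01,  6.35158480e-02,
        5.33962576e-02, -5.70162115e-05]), 'ee_pos': array([ 272.72689849, -561.61126734,  221.66183019]), 'eef_rot': array([-3.05983084e+00, -7.03211887e-01,  1.48596513e-04]), 'force': array([ 0.10444866, -0.34294316, -0.23624583]), 'ft_torque': array([-0.00462221,  0.00748848,  0.01616077]), 'grip_force': 0.0, 'grip_width': 1.0019606331841016}
```

View pics/top1.png

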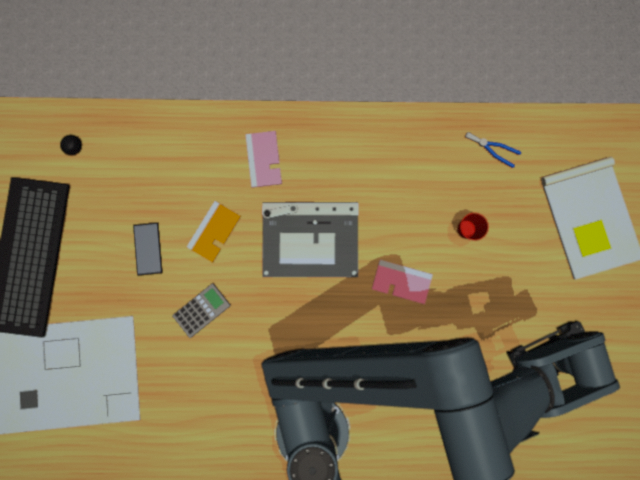

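View pics/side1.png

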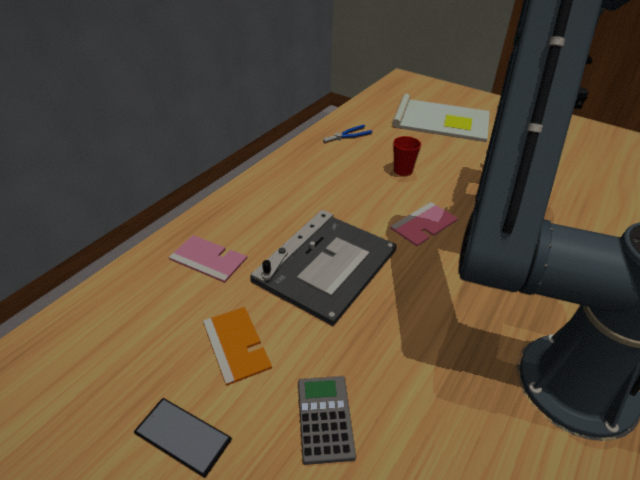

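The top view shows the fixture at about (310,240), the light blade at (307,248) with its slot near (317,238), the groove and pin near (315,222), and the knob at (267,212). I'll enlarge that area.

```bash
python3 - <<'E'
from h import *
f=load('top1'); c=f['color'][195:285,250:370,::-1]
cv2.imwrite('pics/crop1.png',cv2.resize(c,None,fx=6.6,fy=6.6,interpolation=cv2.INTER_CUBIC))
for n,p,z in [('A',(263,203),20),('B',(358,203),20),('C',(358,276),20),('D',(263,276),20),('bl c',(307,248),27),('pin',(315,222),35),('knob',(267,212),71),('cup',(472,226),0)]: print(n,px2w(f,p,z).round(1))
print('campos',-np.array(f['R']).T@f['t'])
E
```

```text
A [659.7 148.4  20. ]
B [ 661.8 -130.6   20. ]
C [ 447.7 -130.9   20. ]
D [446.  145.7  20. ]
bl c [528.   18.3  27. ]
pin [603.4  -4.5  35. ]
knob [627.5 132.5  71. ]
cup [ 598.1 -470.5    0. ]
campos [ 438.58649362    3.15023844 1754.53774708]
```

View pics/crop1.png

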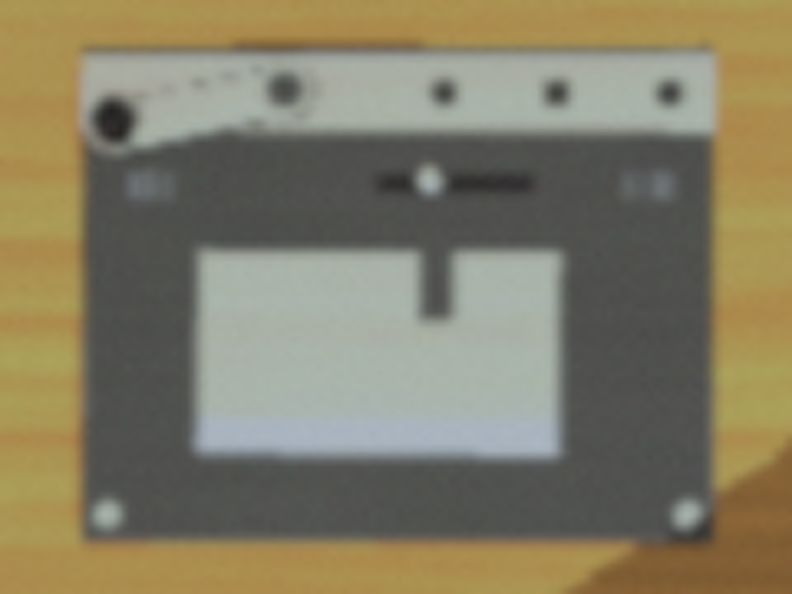

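The crop shows the blade nearly square (corners at crop (197,250), (563,250), (562,457), (195,456)). Its slot is centred at x≈436 and the bright pin top is at (430,182).

```bash
python3 - <<'E'
from h import *
f=load('top1')
def P(n,x,y,z): print(n,px2w(f,(250+(x+.5)/6.6-.5,195+(y+.5)/6.6-.5),z).round(1))
for a in [('TL',197,250,27),('TR',563,250,27),('BR',562,457,27),('BL',195,456,27),('slotmouth',436,250,27),('slotend',436,318,27),('pin',430,182,35),('grL',375,183,20),('grR',535,183,20),('fTL',83,48,29),('fTR',716,48,29),('fBR',714,540,20),('fBL',85,540,20),('railL',83,150,29),('railR',714,134,29),('piv',285,90,38),('knob',114,120,71)]: P(*a)
E
```

```text
TL [572.8  99.   27. ]
TR [574.  -62.7  27. ]
BR [482.5 -62.6  27. ]
BL [481.9  98.9  27. ]
slotmouth [573.6  -6.6  27. ]
slotend [543.5  -6.8  27. ]
pin [602.9  -3.7  35. ]
grL [603.8  20.7  20. ]
grR [604.3 -50.4  20. ]
fTL [661.9 150.2  29. ]
fTR [ 664.1 -130.1   29. ]
fBR [ 446.5 -130.2   20. ]
fBL [444.8 147.3  20. ]
railL [616.6 149.6  29. ]
railR [ 625.7 -129.2   29. ]
piv [642.9  60.4  38. ]
knob [625.4 132.9  71. ]
```

Call:
{"name": "carry_out", "arguments": {"commands": [[[0,0,-0.15],[3,6,3],-1],[[0,0,-0.3],[6,12,5],-1],[[0,0,-0.45],[9,18,5],-1],[[0,0,-0.45],[11,24,5],-1],[[0,0,-0.45],[13,30,5],-1],[[0,0,-0.45],[15,36,5],-1],[[0,0,-0.45],[17,42,5],-1],[[0,0,-0.45],[19,48,5],-1]]}}

```text
clock: 1.1
ee_pos: [454.9, -104.8, 272.4]
eef_rot: [-3.142, -0.002, 0.0]
force: [0.9, -0.7, 0.0]
grip_width: 0.175
grip_force: 0.0
```

Call:
{"name": "carry_out", "arguments": {"commands": [[[0,0,0],[2,6,0],-1],[[0,0,0],[3,9,0],-1],[[0,0,0],[3,9,0],-1],[[0,0,0],[3,9,0],-1]]}}

```text
clock: 1.6
ee_pos: [484.3, -17.2, 272.3]
eef_rot: [3.141, 0.003, -0.001]
force: [-0.4, -0.8, -0.3]
grip_width: 0.007
grip_force: 0.0
```

```bash
python3 - <<'E'
from h import *
o=ctrl.observe();print(o['clock'],o['ee_pos'],o['eef_rot'],o['joints'],o['grip_width'])
f=snap('wrist','w1')
E
```

```text
1.6 [484.31970408 -17.23742651 272.27085328] [ 3.14115306e+00  3.00347389e-03 -1.44945202e-03] [-2.66238651e-01  2.74907681e-01  1.71102881e+00 -7.27519086e-04
  1.15643079e+00  1.30293850e+00] 0.007197736888418626
```

View pics/w1.png

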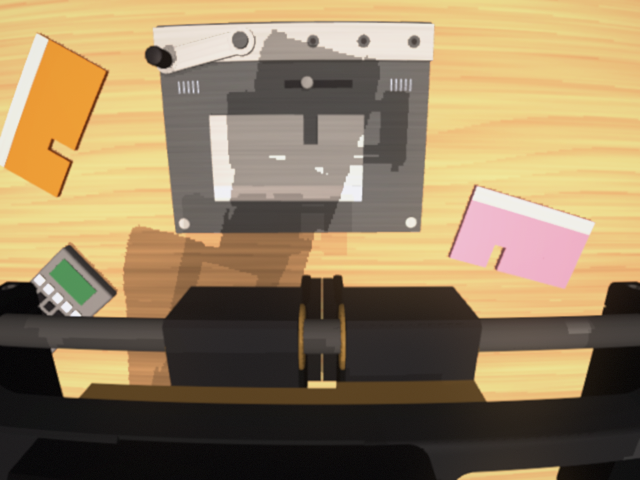

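The wrist view shows the fixture: the blade spans (210,115) to (363,200), its slot is near (311,130) and the pin near (307,82). I'll enlarge this to get exact points.

```bash
python3 - <<'E'
from h import *
f=load('w1'); c=f['color'][50:210,190:390,::-1]
c=cv2.convertScaleAbs(c,alpha=1.4,beta=10)
cv2.imwrite('pics/crop2.png',cv2.resize(c,None,fx=3.75,fy=3.75,interpolation=cv2.INTER_CUBIC))
E
```

```text
(no output)
```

View pics/crop2.png

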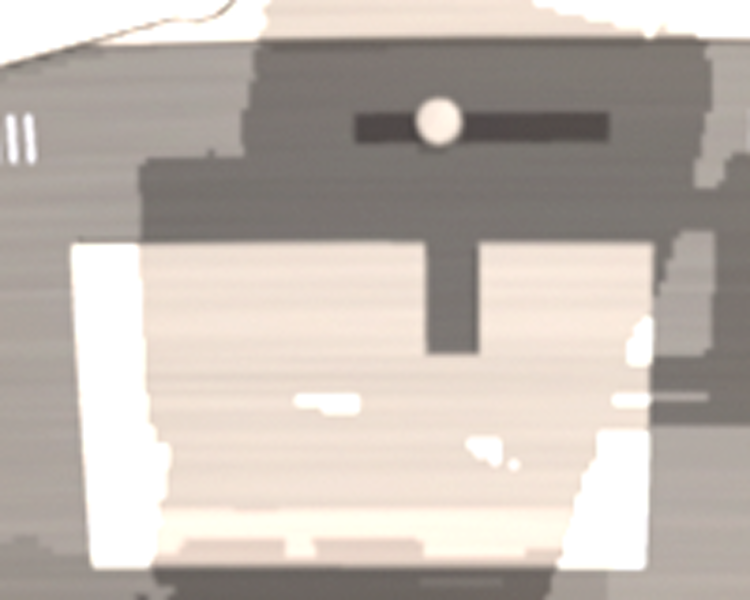

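The crop gives the slot mouth at x 427–479 on row 242, the slot end on row 353, the pin top at (439,121), and a groove spanning 354–609 on row 128.

```bash
python3 - <<'E'
from h import *
f=load('w1')
def P(n,x,y,z): print(n,px2w(f,(190+(x+.5)/3.75-.5,50+(y+.5)/3.75-.5),z).round(1))
for a in [('TL',71,243,27),('TR',654,241,27),('BR',646,569,27),('BL',91,568,27),('slotmouth',453,242,27),('slotend',453,353,27),('pin',439,121,35),('grL',354,128,20),('grR',609,128,20),('railtop at 300',300,41,29),('railR',700,39,29)]: P(*a)
for n,p,z in [('knob',(154,55),71),('piv',(240,40),38),('scrL',(184,224),20),('scrR',(411,222),20),('rTL',(155,27),29),('rTR',(432,23),29)]: print(n,px2w(f,p,z).round(1))
print(np.array(f['R'])@f['R'][2],-np.array(f['R']).T@f['t'])
E
```

```text
TL [575.4 100.4  27. ]
TR [575.2 -60.6  27. ]
BR [483.5 -60.7  27. ]
BL [484. 101.  27.]
slotmouth [574.8  -5.3  27. ]
slotend [544.8  -5.2  27. ]
pin [605.6  -2.   35. ]
grL [605.5  21.9  20. ]
grR [605.5 -48.2  20. ]
railtop at 300 [626.9  35.   29. ]
railR [627.5 -71.4  29. ]
knob [627.3 135.   71. ]
piv [644.8  62.2  38. ]
scrL [456.5 139.5  20. ]
scrR [ 458.7 -117.7   20. ]
rTL [661.6 149.4  29. ]
rTR [ 663.5 -125.8   29. ]
[1.67628724e-17 3.16426456e-17 1.00000000e+00] [560.54077352 -16.34587041 435.387759  ]
```

Call:
{"name": "carry_out", "arguments": {"commands": [[[0,0,0],[2,-3,-5],-1],[[0,0,0],[4,-7,-10],-1],[[0,0,0],[4.5,-7.5,-15],-1],[[0,0,0],[4.5,-7.5,-18],-1],[[0,0,0],[4.5,-7.5,-20],-1],[[0,0,0],[4.5,-7.5,-20],-1],[[0,0,0],[4.5,-7.5,-20],-1]]}}

```text
clock: 2.52
ee_pos: [530.1, -92.9, 73.2]
eef_rot: [3.141, 0.001, 0.002]
force: [-0.5, 0.1, 1.2]
grip_width: 0.008
grip_force: 0.0
```

Call:
{"name": "carry_out", "arguments": {"commands": [[[0,0,0],[0,0,-2.5],-1],[[0,0,0],[0,0,-4.5],-1],[[0,0,0],[0,0,-5],-1],[[0,0,0],[0,0,-5],-1],[[0,0,0],[0,0,-5],-1]]}}

```text
clock: 3.15
ee_pos: [530.5, -92.1, 23.6]
eef_rot: [3.141, 0.003, 0.003]
force: [0.3, -0.4, -0.5]
grip_width: 0.006
grip_force: 0.0
```

```bash
python3 - <<'E'
from h import *
o=ctrl.observe();print(o['clock'],o['ee_pos'],o['force'])
f=snap('wrist','w2')
cv2.imwrite('pics/w2v.png',cv2.resize(f['color'][:,:,::-1],(640,480)))
print(w2px(f,[529,-61,27]),w2px(f,[575,-5,27]),w2px(f,[606,-2,35]))
E
```

```text
3.15 [530.49361809 -92.05179806  23.61269387] [ 0.2590889  -0.41825778 -0.50262719]
[255.75200381 303.17585979] [123.77819019 205.66925885] [ 97.48138686 133.40062877]
```

View pics/w2v.png

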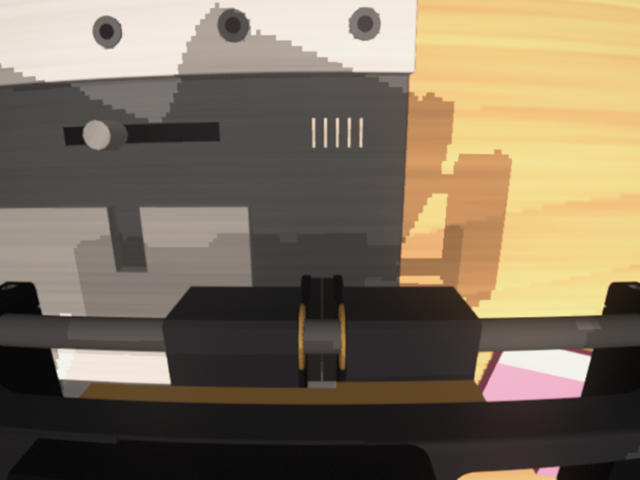

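The wrist view shows the pin at (98,134), the slot mouth at about (124,207) and the blade's right edge at (250,240). The fingers are to the right of the blade on the bed. I'll feel for the edge.

Call:
{"name": "carry_out", "arguments": {"commands": [[[0,0,0],[-0.1,0.8,-0.15],-1],[[0,0,0],[-0.1,1.4,-0.15],-1],[[0,0,0],[-0.1,1.4,-0.15],-1]]}}

```text
clock: 3.58
ee_pos: [528.5, -76.9, 21.1]
eef_rot: [-3.141, -0.005, 0.001]
force: [-1.0, 0.3, 0.9]
grip_width: 0.004
grip_force: 0.0
```

Call:
{"name": "carry_out", "arguments": {"commands": [[[0,0,0],[0,0.1,0],-1],[[0,0,0],[0,0.2,0],-1]]}}

```text
clock: 3.82
ee_pos: [528.8, -75.8, 21.0]
eef_rot: [3.142, 0.003, 0.0]
force: [0.4, 0.9, -0.2]
grip_width: 0.008
grip_force: 0.0
```

Call:
{"name": "carry_out", "arguments": {"commands": [[[0,0,0],[0,0.1,0],-1],[[0,0,0],[0,0.2,0],-1]]}}

```text
clock: 4.08
ee_pos: [528.7, -73.8, 21.0]
eef_rot: [3.142, 0.003, 0.0]
force: [0.2, -1.4, 0.2]
grip_width: 0.003
grip_force: 0.0
```

Call:
{"name": "carry_out", "arguments": {"commands": [[[0,0,0],[0,0.1,0],-1],[[0,0,0],[0,0.2,0],-1]]}}

```text
clock: 4.32
ee_pos: [528.7, -71.7, 21.0]
eef_rot: [-3.142, -0.003, 0.0]
force: [0.2, -0.8, 1.3]
grip_width: 0.004
grip_force: 0.0
```

```bash
cat >> h.py <<'E'
def meas(f):
    """slot-walls y, right-edge y at z=27 and pin top y, from edges found in the picture around expected places"""
    g=cv2.GaussianBlur(cv2.cvtColor(f['color'],cv2.COLOR_RGB2GRAY),(3,3),0).astype(float)
    r=int(round(w2px(f,[565,-5,27])[1])); row=g[r-4:r+5].mean(0); d=np.diff(row)
    out=[(round(px2w(f,(i+.5,r),27)[1],1),round(d[i])) for i in range(1,len(d)-1) if abs(d[i])>8 and abs(d[i])>=abs(d[i-1]) and abs(d[i])>abs(d[i+1])]
    r=int(round(w2px(f,[605,-2,35])[1])); row=g[r-2:r+3].mean(0); d=np.diff(row)
    p=[(round(px2w(f,(i+.5,r),35)[1],1),round(d[i])) for i in range(1,len(d)-1) if abs(d[i])>8 and abs(d[i])>=abs(d[i-1]) and abs(d[i])>abs(d[i+1])]
    print('blade',[a for a in out if -90<a[0]<110]); print('pin',[a for a in p if -30<a[0]<30])
E
python3 - <<'E'
from h import *
meas(load('w1'));meas(load('w2'));meas(snap('wrist','w3'))
o=ctrl.observe();print(o['ee_pos'],o['force'])
E
```

```text
blade [(np.float64(100.0), 42), (np.float64(82.1), -27), (np.float64(1.9), -27), (np.float64(-12.6), 34), (np.float64(-60.3), -28), (np.float64(-63.4), 9), (np.float64(-78.0), -13)]
pin [(np.float64(20.0), -10), (np.float64(4.1), 35), (np.float64(-7.8), -37)]
blade [(np.float64(3.1), -32), (np.float64(-11.8), 27), (np.float64(-59.6), -29)]
pin [(np.float64(12.8), -16), (np.float64(4.5), 41), (np.float64(-6.9), -29), (np.float64(-14.5), -14)]
blade [(np.float64(3.1), -33), (np.float64(-12.0), 27), (np.float64(-59.9), -28)]
pin [(np.float64(14.1), -16), (np.float64(4.3), 43), (np.float64(-7.0), -33), (np.float64(-12.9), -13)]
[528.67787112 -71.58255871  21.04980025] [-0.80415881  0.93843907  0.25313198]
```

Call:
{"name": "carry_out", "arguments": {"commands": [[[0,0,0],[0,0.1,0],-1],[[0,0,0],[0,0.2,0],-1],[[0,0,0],[0,0.2,0],-1]]}}

```text
clock: 4.75
ee_pos: [528.7, -69.7, 21.0]
eef_rot: [-3.142, -0.003, 0.0]
force: [0.9, -0.1, -0.3]
grip_width: 0.009
grip_force: 0.0
```

Call:
{"name": "carry_out", "arguments": {"commands": [[[0,0,0],[0,0.1,0],-1],[[0,0,0],[0,0.15,0],-1],[[0,0,0],[0,0.15,0],-1]]}}

```text
clock: 5.12
ee_pos: [529.0, -68.5, 21.1]
eef_rot: [3.141, 0.003, 0.001]
force: [0.3, -2.6, -0.8]
grip_width: 0.007
grip_force: 0.9
```

```bash
python3 - <<'E'
from h import *
meas(snap('wrist','w4'))
o=ctrl.observe();print(o['ee_pos'],o['force'])
E
```

```text
blade [(np.float64(4.1), -31), (np.float64(-10.5), 26), (np.float64(-58.8), -28)]
pin [(np.float64(14.5), -17), (np.float64(4.3), 40), (np.float64(-7.3), -31), (np.float64(-12.4), -14)]
[528.97345427 -68.48320097  21.08311394] [ 1.21789547 -2.19567407 -0.8081181 ]
```

Contact; the blade has moved 1 mm. About 2 mm remain.

Call:
{"name": "carry_out", "arguments": {"commands": [[[0,0,0],[0,0.1,0],-1],[[0,0,0],[0,0.2,0],-1],[[0,0,0],[0,0.2,0],-1]]}}

```text
clock: 5.55
ee_pos: [528.7, -66.1, 21.1]
eef_rot: [-3.141, -0.003, -0.0]
force: [-0.1, -0.5, -1.0]
grip_width: 0.004
grip_force: 0.6
```

```bash
python3 - <<'E'
from h import *
meas(snap('wrist','w5'))
o=ctrl.observe();print(o['ee_pos'],o['force'])
E
```

```text
blade [(np.float64(6.5), -32), (np.float64(-8.2), 26), (np.float64(-56.4), -29)]
pin [(np.float64(14.8), -17), (np.float64(4.3), 44), (np.float64(-7.3), -31), (np.float64(-12.4), -13)]
[528.70554592 -66.07133226  21.05690922] [-0.50967052 -0.35642758 -1.43644145]
```

Call:
{"name": "carry_out", "arguments": {"commands": [[[0,0,0],[0,-0.8,0],-1],[[0,0,0],[0,-1,3],-1],[[0,0,0],[-3,0,4],-1],[[0,0,0],[-7.1,5,4],1],[[0,0,0.005],[-7.1,8.9,4],1],[[0,0,0.005],[-7.1,8.9,4],1],[[0,0,0.005],[-7.1,8.9,4],1],[[0,0,0.005],[-7.1,8.9,4],1]]}}

```text
clock: 6.6
ee_pos: [458.5, 21.7, 61.0]
eef_rot: [3.141, 0.008, 0.001]
force: [-0.1, -0.3, -0.1]
grip_width: 0.487
grip_force: 0.0
```

```bash
python3 - <<'E'
from h import *
f=snap('wrist','w6');meas(f);cv2.imwrite('pics/w6v.png',f['color'][:,:,::-1])
o=ctrl.observe();print(o['clock'],o['ee_pos'],o['force'],o['grip_width'])
E
```

```text
blade [(np.float64(104.0), 52), (np.float64(82.4), -10), (np.float64(80.4), -15), (np.float64(5.8), -35), (np.float64(-8.8), 57), (np.float64(-57.0), -45)]
pin []
6.65 [458.40672325  21.68704091  60.99636264] [-0.48992927 -0.07167793 -0.14790181] 0.5375250117115264
```

View pics/w6v.png

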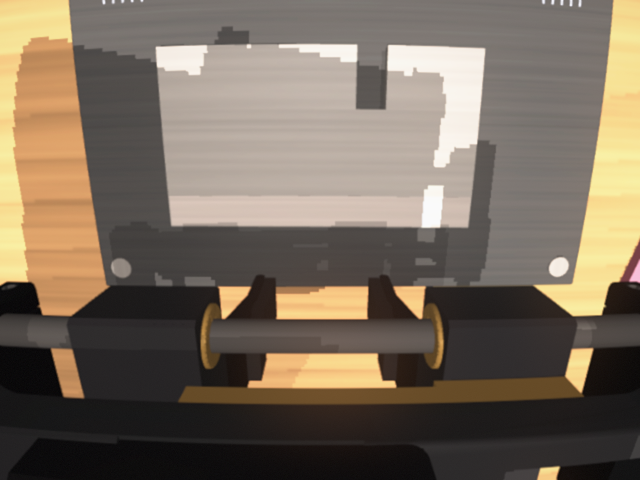

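The blade is square at (157,46)–(485,48) and (171,227)–(469,227), with its slot at (371,75). The fingers are behind the working edge and opening, so I'll go down and push.

Call:
{"name": "carry_out", "arguments": {"commands": [[[0,0,0],[0,0.1,-2],1],[[0,0,0],[0,0.1,-3.5],1],[[0,0,0],[0,0.1,-3.9],1],[[0,0,0],[0,0.1,-3.9],1],[[0,0,0],[0.5,0.1,-3.9],1],[[0,0,0],[1,0.1,-3.9],1],[[0,0,0],[1,0.1,-3.9],1]]}}

```text
clock: 7.52
ee_pos: [468.9, 23.6, 22.4]
eef_rot: [3.141, 0.011, 0.003]
force: [-0.2, 0.3, -0.9]
grip_width: 1.0
grip_force: 0.0
```

Call:
{"name": "carry_out", "arguments": {"commands": [[[0,0,0],[0.3,0,0],1],[[0,0,0],[0.6,0,0],1],[[0,0,0],[0.9,0,0],1],[[0,0,0],[1.2,0,0],1],[[0,0,0],[1.5,0,0],1],[[0,0,0],[1.5,0,0],1]]}}

```text
clock: 8.28
ee_pos: [483.5, 23.7, 22.0]
eef_rot: [3.141, 0.011, 0.002]
force: [-0.2, -0.5, -0.4]
grip_width: 0.993
grip_force: 0.4
```

```bash
python3 - <<'E'
from h import *
f=snap('wrist','w7')
o=ctrl.observe();print(o['clock'],o['ee_pos'],o['force'],o['grip_width'])
g=cv2.cvtColor(f['color'],cv2.COLOR_RGB2GRAY).astype(float)
for y in (60,35,-30,-50):   # back-edge x along lines of constant y
    xs=np.arange(560,625,.5); v=np.array([cv2.getRectSubPix(g.astype(np.float32),(3,3),tuple(map(float,w2px(f,[x,y,27])))).mean() for x in xs]); i=np.argmin(np.diff(v)[2:])+2; print(y,xs[i],np.diff(v)[i])
E
```

```text
8.325 [483.4584817   23.66149116  22.02780459] [-0.49477831 -0.27933287 -0.64983187] 1.0019031088790094
60 585.0 -35.03488
35 585.0 -36.297836
-30 585.5 -50.473846
-50 585.5 -58.847702
```

Call:
{"name": "carry_out", "arguments": {"commands": [[[0,0,0],[0.3,0,0],1],[[0,0,0],[0.6,0,0],1],[[0,0,0],[0.9,0,0],1],[[0,0,0],[0.9,0,0],1]]}}

```text
clock: 8.82
ee_pos: [492.6, 23.7, 22.1]
eef_rot: [3.141, 0.011, 0.003]
force: [-0.8, -0.2, -0.5]
grip_width: 1.0
grip_force: 0.3
```

```bash
python3 - <<'E'
from h import *
f=snap('wrist','w8')
o=ctrl.observe();print(o['clock'],o['ee_pos'],o['force'],o['grip_width'])
c=f['color'][:,:,::-1]; u=w2px(f,[598,-2,27]).astype(int); print(u)
c=c[max(0,u[1]-60):u[1]+90,max(0,u[0]-120):u[0]+80]
cv2.imwrite('pics/w8v.png',cv2.resize(c,None,fx=3.5,fy=3.5,interpolation=cv2.INTER_CUBIC))
E
```

```text
8.875 [492.64953329  23.62892529  22.1079183 ] [-0.48832538 -0.17150554 -0.93012613] 1.0013198553690381
[390  52]
```

View pics/w8v.png

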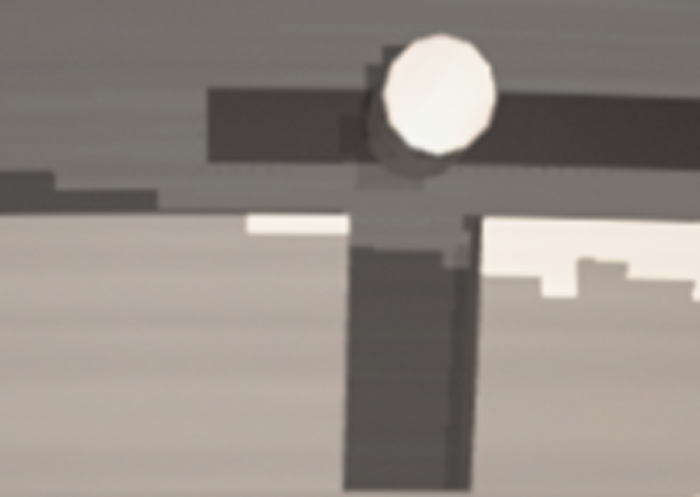

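The close-up shows the pin top at (440,95) and the slot mouth at 350–481 on row 215. The slot now sits slightly to the left (+y) of the pin.

```bash
python3 - <<'E'
from h import *
f=load('w8');u0,v0=max(0,390-120),max(0,52-60)
def P(n,x,y,z): print(n,px2w(f,(u0+(x+.5)/3.5-.5,v0+(y+.5)/3.5-.5),z).round(2))
for a in [('L',350,215,27),('R',481,217,27),('endL',344,488,27),('endR',470,488,27),('endRbottom',447,488,20),('pinL',383,95,35),('pinR',497,95,35),('pinbaseL',367,115,20),('pintop',440,35,35),('pinbot',440,155,35)]: P(*a)
E
```

```text
L [594.63   6.14  27.  ]
R [594.69  -8.53  27.  ]
endL [564.75   5.89  27.  ]
endR [564.93  -8.8   27.  ]
endRbottom [564.73  -7.48  20.  ]
pinL [605.31   3.97  35.  ]
pinR [605.59  -7.98  35.  ]
pinbaseL [606.78   3.66  20.  ]
pintop [611.34  -1.77  35.  ]
pinbot [599.49  -2.22  35.  ]
```

Call:
{"name": "carry_out", "arguments": {"commands": [[[0,0,0],[0.1,-0.02,0],1],[[0,0,0],[0.2,-0.05,0],1],[[0,0,0],[0.3,-0.08,0],1],[[0,0,0],[0.4,-0.1,0],1],[[0,0,0],[0.4,-0.1,0],1]]}}

```text
clock: 9.5
ee_pos: [495.9, 22.7, 22.0]
eef_rot: [3.141, 0.011, 0.001]
force: [-1.6, 1.0, 1.3]
grip_width: 1.0
grip_force: 0.8
```

```bash
cat >> h.py <<'E'
def scan(f,x,z,y0,y1):
    g=cv2.cvtColor(f['color'],cv2.COLOR_RGB2GRAY).astype(np.float32); ys=np.arange(y0,y1,.25)
    v=np.array([cv2.getRectSubPix(g,(3,3),tuple(map(float,w2px(f,[x,y,z])))).mean() for y in ys]); d=np.diff(v)
    return [(ys[i],round(float(d[i]))) for i in range(1,len(d)-1) if abs(d[i])>6 and abs(d[i])>=abs(d[i-1]) and abs(d[i])>abs(d[i+1])]
E
python3 - <<'E'
from h import *
print([scan(load('w8'),x,z,-15,12) for x,z in ((590,27),(605.4,35))])
f=snap('wrist','w9')
print([scan(f,x,z,-15,12) for x,z in ((594,27),(605.4,35))])
o=ctrl.observe();print(o['clock'],o['ee_pos'],o['force'],o['grip_width'])
E
```

```text
[[(np.float64(-8.75), -32), (np.float64(-4.25), -7), (np.float64(6.0), 18)], [(np.float64(-8.0), 36), (np.float64(3.75), -34)]]
[[(np.float64(-9.5), -33), (np.float64(-8.25), 7), (np.float64(-2.75), -7), (np.float64(5.0), 19)], [(np.float64(-8.0), 37), (np.float64(3.75), -35)]]
9.55 [495.92881364  22.68161582  22.04319588] [-1.6858044   0.21398931 -0.29397395] 0.9970617465720445
```

Aligned to about 0.2 mm. I'll push on.

Call:
{"name": "carry_out", "arguments": {"commands": [[[0,0,0],[0.15,0,0],1],[[0,0,0],[0.3,0,0],1],[[0,0,0],[0.45,0,0],1],[[0,0,0],[0.6,0,0],1],[[0,0,0],[0.6,0,0],1]]}}

```text
clock: 10.18
ee_pos: [502.2, 22.7, 22.0]
eef_rot: [3.141, 0.011, 0.001]
force: [-1.4, -0.5, -1.2]
grip_width: 1.001
grip_force: 0.6
```

Call:
{"name": "carry_out", "arguments": {"commands": [[[0,0,0],[0.2,0,0],1],[[0,0,0],[0.4,0,0],1],[[0,0,0],[0.6,0,0],1],[[0,0,0],[0.8,0,0],1],[[0,0,0],[1.0,0,0],1],[[0,0,0],[1.2,0,0],1],[[0,0,0],[1.4,0,0],1],[[0,0,0],[1.4,0,0],1]]}}

```text
clock: 11.18
ee_pos: [516.3, 22.7, 22.1]
eef_rot: [3.141, 0.011, 0.002]
force: [-1.3, 0.2, -0.6]
grip_width: 1.0
grip_force: 0.5
```

```bash
cat >> h.py <<'E'
def back(f,x0,x1,ys=(85,60,35,-30,-50)):
    g=cv2.cvtColor(f['color'],cv2.COLOR_RGB2GRAY).astype(np.float32); xs=np.arange(x0,x1,.25)
    for y in ys:
        v=np.array([cv2.getRectSubPix(g,(3,3),tuple(map(float,w2px(f,[x,y,27])))).mean() for x in xs]); d=np.diff(v); print(y,[(float(xs[i]),round(float(d[i]))) for i in range(1,len(d)-1) if abs(d[i])>5 and abs(d[i])>=abs(d[i-1]) and abs(d[i])>abs(d[i+1])])
E
python3 - <<'E'
from h import *
back(snap('wrist','w10'),600,640)
o=ctrl.observe();print(o['clock'],o['ee_pos'],o['force'],o['grip_width'])
E
```

```text
85 [(602.75, 15), (617.75, -26), (625.5, -5), (627.5, 28), (629.0, -28), (631.25, 25)]
60 [(618.0, -19), (627.5, 30), (632.75, -34), (634.75, 31)]
35 [(618.25, -19), (621.0, 8), (627.75, 30)]
-30 [(612.0, 14), (618.5, -25), (628.25, 27)]
-50 [(618.5, -25), (628.25, 27)]
11.225 [516.34735761  22.69438891  22.09119736] [-0.60311755 -0.53569841  0.93397008] 0.9972737914015167
```

Call:
{"name": "carry_out", "arguments": {"commands": [[[0,0,0],[0.15,0,0],1],[[0,0,0],[0.3,0,0],1],[[0,0,0],[0.45,0,0],1],[[0,0,0],[0.6,0,0],1],[[0,0,0],[0.6,0,0],1]]}}

```text
clock: 11.85
ee_pos: [522.2, 22.7, 22.1]
eef_rot: [3.142, 0.011, 0.001]
force: [-1.8, 0.4, -0.4]
grip_width: 0.996
grip_force: 0.7
```

Call:
{"name": "carry_out", "arguments": {"commands": [[[0,0,0],[0.05,0,0],1],[[0,0,0],[0.1,0,0],1],[[0,0,0],[0.1,0,0],1]]}}

```text
clock: 12.22
ee_pos: [522.7, 22.8, 22.1]
eef_rot: [-3.142, -0.011, 0.0]
force: [-2.0, 0.6, 0.4]
grip_width: 1.001
grip_force: 1.0
```

Call:
{"name": "carry_out", "arguments": {"commands": [[[0,0,0],[0.05,0,0],1],[[0,0,0],[0.1,0,0],1],[[0,0,0],[0.1,0,0],1]]}}

```text
clock: 12.6
ee_pos: [523.9, 22.8, 22.0]
eef_rot: [3.142, 0.011, 0.0]
force: [-3.1, -0.3, 1.2]
grip_width: 0.998
grip_force: 1.0
```

```bash
python3 - <<'E'
from h import *
back(snap('wrist','w11'),615,640)
o=ctrl.observe();print(o['clock'],o['ee_pos'],o['force'],o['grip_width'])
E
```

```text
85 [(625.5, -30), (627.25, 26), (629.0, -29), (630.5, 26)]
60 [(625.5, -19), (628.5, 20), (632.5, -34), (634.25, 31)]
35 [(625.75, -20), (628.25, 26)]
-30 [(620.25, 14), (626.0, -34), (628.0, 26)]
-50 [(626.0, -31), (628.25, 26)]
12.65 [523.875561    22.75697512  22.05425055] [-1.78972673  0.18073511  0.70268324] 0.9993557832404415
```

Call:
{"name": "carry_out", "arguments": {"commands": [[[0,0,0],[0.05,0,0],1],[[0,0,0],[0.1,0,0],1],[[0,0,0],[0.1,0,0],1]]}}

```text
clock: 13.02
ee_pos: [524.8, 22.7, 22.0]
eef_rot: [3.142, 0.011, 0.0]
force: [-1.9, 0.2, 0.4]
grip_width: 0.998
grip_force: 1.0
```

Call:
{"name": "carry_out", "arguments": {"commands": [[[0,0,0],[0.03,0,0],1],[[0,0,0],[0.06,0,0],1],[[0,0,0],[0.06,0,0],1]]}}

```text
clock: 13.4
ee_pos: [525.4, 22.7, 22.1]
eef_rot: [3.142, 0.011, 0.0]
force: [-1.5, 0.9, 0.4]
grip_width: 0.997
grip_force: 1.0
```

Call:
{"name": "carry_out", "arguments": {"commands": [[[0,0,0],[0.03,0,0],1],[[0,0,0],[0.06,0,0],1],[[0,0,0],[0.06,0,0],1]]}}

```text
clock: 13.78
ee_pos: [525.5, 22.8, 22.0]
eef_rot: [-3.142, -0.011, 0.001]
force: [-2.6, -0.6, 1.4]
grip_width: 1.003
grip_force: 1.5
```

Call:
{"name": "carry_out", "arguments": {"commands": [[[0,0,0],[0.03,0,0],1],[[0,0,0],[0.05,0,0],1],[[0,0,0],[0.05,0,0],1]]}}

```text
clock: 14.15
ee_pos: [525.6, 22.8, 22.0]
eef_rot: [-3.141, -0.011, 0.003]
force: [-4.9, -0.8, 1.3]
grip_width: 1.003
grip_force: 2.4
```

Call:
{"name": "carry_out", "arguments": {"commands": [[[0,0,0],[0.03,0,0],1],[[0,0,0],[0.06,0,0],1],[[0,0,0],[0.06,0,0],1]]}}

```text
clock: 14.52
ee_pos: [525.6, 22.9, 21.9]
eef_rot: [-3.141, -0.011, 0.005]
force: [-5.6, -2.2, 2.4]
grip_width: 1.003
grip_force: 2.9
```

Call:
{"name": "carry_out", "arguments": {"commands": [[[0,0,0],[0.03,0,0],1],[[0,0,0],[0.06,0,0],1],[[0,0,0],[0.06,0,0],1]]}}

```text
clock: 14.9
ee_pos: [525.6, 22.9, 21.8]
eef_rot: [-3.141, -0.011, 0.006]
force: [-6.5, -1.4, 3.8]
grip_width: 1.003
grip_force: 3.2
```

```bash
python3 - <<'E'
from h import *
f=snap('wrist','w12');back(f,615,640)
o=ctrl.observe();print(o['clock'],o['ee_pos'],o['force'],o['grip_width'])
cv2.imwrite('pics/w12v.png',cv2.resize(f['color'][:140,130:530,::-1],None,fx=2,fy=2))
g=snap('top','t2')['color'][195:285,250:370,::-1]
cv2.imwrite('pics/t2v.png',cv2.resize(g,None,fx=6,fy=6,interpolation=cv2.INTER_CUBIC))
E
```

```text
85 [(626.5, -16), (627.75, 12), (629.25, -27), (630.25, 27)]
60 [(626.75, -11), (628.0, 10), (630.75, 15), (632.75, -34), (634.5, 33)]
35 [(626.75, -8), (628.0, 10), (630.25, 14)]
-30 [(624.25, 16), (627.25, -14), (628.5, 14)]
-50 [(627.5, -15), (628.5, 15)]
14.95 [525.59299298  22.93304377  21.80856438] [-6.15149727 -1.55238274  2.74738297] 1.0002075365940628
```

View pics/w12v.png

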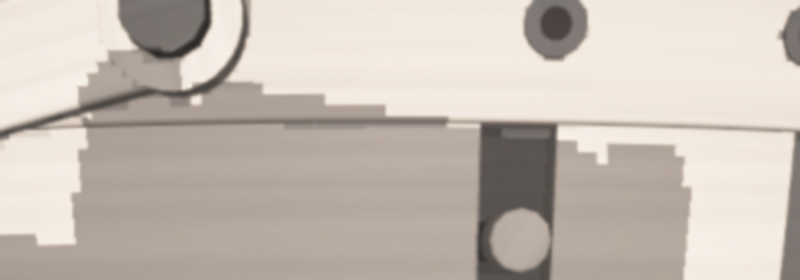

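The crop shows the back edge against the rail all along (row ~125), with the pin inside the slot at (520,240). The blade is home. I'll retreat and look at the knob.

Call:
{"name": "carry_out", "arguments": {"commands": [[[0,0,0],[-1,0,0],1],[[0,0,0],[-2,0,0],1],[[0,0,0],[-2,0,5],1],[[0,0,0],[-1,4,9],1],[[0,0,0],[1,8,13],1],[[0,0,0],[1.5,11,13],1],[[0,0,0],[1.5,11,13],1],[[0,0,0],[1.5,11,13],1]]}}

```text
clock: 16.0
ee_pos: [542.0, 132.3, 151.6]
eef_rot: [3.141, 0.011, -0.001]
force: [-0.2, -0.2, -0.3]
grip_width: 0.998
grip_force: 0.0
```

```bash
python3 - <<'E'
from h import *
f=snap('wrist','w13')
o=ctrl.observe();print(o['clock'],o['ee_pos'],o['eef_rot'],o['force'],o['grip_width'])
cv2.imwrite('pics/w13v.png',f['color'][:,:,::-1])
E
```

```text
16.05 [541.98433084 131.90336126 151.43651988] [ 3.14123816e+00  9.65863586e-03 -1.82524647e-03] [ 0.24514824 -0.31500311  0.29295366] 1.0058400795712448
```

View pics/w13v.png

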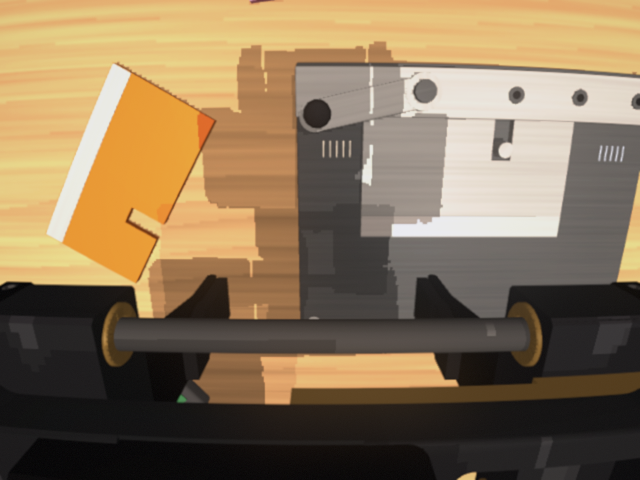

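The knob is at (317,114) and the pivot at (425,91). The blade is still against the rail.

```bash
python3 - <<'E'
from h import *
f=load('w13')
k=px2w(f,(317,114),71);p=px2w(f,(425,91),38);print(k,p,np.hypot(*(k-p)[:2]))
back(f,615,640,(85,60,35,-30,-50))
E
```

```text
[626.83922693 136.15343037  71.        ] [644.43026989  61.68514072  38.        ] 76.51778195766778
85 []
60 [(629.75, 8), (630.5, 7), (637.25, -14)]
35 [(626.0, -8), (628.0, 8)]
-30 []
-50 []
```

Call:
{"name": "carry_out", "arguments": {"commands": [[[0,0,0.15],[4,0.3,0],1],[[0,0,0.22],[8.5,0.4,-1],1],[[0,0,0.22],[8.5,0.4,-5],0.5],[[0,0,0.22],[8.5,0.4,-8.5],0.2],[[0,0,0.22],[8.5,0.4,-10.5],0.2],[[0,0,0.22],[8.5,0.4,-10.5],0.2],[[0,0,0.22],[8.5,0.4,-10.5],0.2]]}}

```text
clock: 16.92
ee_pos: [628.7, 136.5, 48.1]
eef_rot: [3.121, 0.355, 0.004]
force: [0.4, 0.5, -0.4]
grip_width: 0.616
grip_force: 0.0
```

Call:
{"name": "carry_out", "arguments": {"commands": [[[0,0,0],[0,0,0],-0.4],[[0,0,0],[0,0,0],-1],[[0,0,0],[0,0,0],-1],[[0,0,0],[0,0,0],-1],[[0,0,0],[0,0,0],-1]]}}

```text
clock: 17.55
ee_pos: [627.8, 136.2, 47.3]
eef_rot: [3.12, 0.356, 0.0]
force: [-0.2, -2.3, 1.8]
grip_width: 0.197
grip_force: 30.0
```

```bash
python3 - <<'E'
from h import *
o=ctrl.observe();print(o['clock'],o['ee_pos'],o['eef_rot'],o['force'],o['grip_width'],o['grip_force'])
p=np.array([644.4,61.7]);k=o['ee_pos'][:2]-p;th=np.arctan2(-k[0],k[1]);print(th,np.hypot(*k))
for t in np.arange(th,1.63,.09): print(round(t-th,2),((76*np.array([-np.sin(t),np.cos(t)])-76*np.array([-np.sin(th),np.cos(th)]))/10).round(2))
E
```

```text
17.55 [627.82307606 136.1891866   47.25053996] [3.12039994e+00 3.55965651e-01 4.08928376e-04] [-0.22616707 -2.25234891  1.83044059] 0.1969965103010267 30.00020801089704
0.2189730326768626 76.31142330586627
0.0 [0. 0.]
0.09 [-0.66 -0.18]
0.18 [-1.3  -0.42]
0.27 [-1.92 -0.71]
0.36 [-2.51 -1.06]
0.45 [-3.06 -1.46]
0.54 [-3.58 -1.9 ]
0.63 [-4.05 -2.4 ]
0.72 [-4.48 -2.93]
0.81 [-4.86 -3.5 ]
0.9 [-5.19 -4.1 ]
0.99 [-5.46 -4.73]
1.08 [-5.67 -5.38]
1.17 [-5.82 -6.04]
1.26 [-5.92 -6.72]
1.35 [-5.95 -7.4 ]
```

Call:
{"name": "carry_out", "arguments": {"commands": [[[0,0,0.09],[-0.66,-0.18,0],-1],[[0,0,0.18],[-1.3,-0.42,0],-1],[[0,0,0.27],[-1.92,-0.71,0],-1],[[0,0,0.36],[-2.51,-1.06,0],-1],[[0,0,0.45],[-3.06,-1.46,0],-1],[[0,0,0.54],[-3.58,-1.9,0],-1],[[0,0,0.63],[-4.05,-2.4,0],-1],[[0,0,0.72],[-4.48,-2.93,0],-1]]}}

```text
clock: 18.55
ee_pos: [583.0, 107.5, 47.2]
eef_rot: [-2.794, -1.436, -0.001]
force: [0.1, -0.3, 0.9]
grip_width: 0.197
grip_force: 30.0
```

Call:
{"name": "carry_out", "arguments": {"commands": [[[0,0,0.09],[-0.38,-0.57,0],-1],[[0,0,0.18],[-0.71,-1.17,0],-1],[[0,0,0.27],[-0.98,-1.8,0],-1],[[0,0,0.36],[-1.19,-2.45,0],-1],[[0,0,0.45],[-1.34,-3.11,0],-1],[[0,0,0.54],[-1.44,-3.79,0],-1],[[0,0,0.63],[-1.47,-4.47,0],-1],[[0,0,0.63],[-1.47,-4.47,0],-1]]}}

```text
clock: 19.55
ee_pos: [567.8, 62.6, 47.2]
eef_rot: [-2.216, -2.226, 0.001]
force: [-0.9, 0.0, 2.2]
grip_width: 0.2
grip_force: 30.0
```

```bash
python3 - <<'E'
from h import *
o=ctrl.observe();print(o['clock'],o['ee_pos'],o['eef_rot'],o['force'],o['ft_torque'],o['grip_width'],o['grip_force'])
k=o['ee_pos'][:2]-[644.4,61.7];print(np.arctan2(-k[0],k[1]),np.hypot(*k))
E
```

```text
19.55 [567.81636872  62.595719    47.19944233] [-2.21611209e+00 -2.22598449e+00  6.01125760e-04] [-0.9058923   0.04120068  2.19007682] [-0.07024545  0.0612619  -0.01363579] 0.19950373327203133 30.00064113177359
1.5591009011630712 76.58886925119178
```

Call:
{"name": "carry_out", "arguments": {"commands": [[[0,0,0],[0,-0.1,0],-1],[[0,0,0],[0,-0.2,0],-1],[[0,0,0],[0,-0.2,0],-1]]}}

```text
clock: 19.92
ee_pos: [567.8, 62.4, 47.2]
eef_rot: [-2.215, -2.225, -0.002]
force: [-1.1, 5.3, 2.7]
grip_width: 0.198
grip_force: 30.0
```

Call:
{"name": "carry_out", "arguments": {"commands": [[[0,0,0],[0,0.1,0],0.2],[[0,0,0],[0,0.1,0],0.2],[[0,0,0],[0,0.1,0],0.2],[[0,0,0],[0,0.1,0],0.2],[[0,0,0],[0,0.1,3],0.2],[[0,0,0],[0,0.1,7],0.2],[[0,0,0],[-4,0.1,12],0.2],[[0,0,0],[-8,0.1,15],0.2]]}}

```text
clock: 20.92
ee_pos: [488.4, 61.4, 199.0]
eef_rot: [2.213, 2.226, 0.003]
force: [0.4, -0.4, 0.3]
grip_width: 0.597
grip_force: 0.0
```

Call:
{"name": "carry_out", "arguments": {"commands": [[[0,0,0],[-4,-5,3],0.2],[[0,0,0],[-8,-10,5],0.2],[[0,0,0],[-8,-16,5],0.2],[[0,0,0],[-8,-22,5],0.2],[[0,0,0],[-8,-28,5],0.2],[[0,0,0],[-8,-28,5],0.2]]}}

```text
clock: 21.68
ee_pos: [408.6, -223.2, 247.4]
eef_rot: [2.219, 2.219, -0.001]
force: [-0.2, 0.0, -0.7]
grip_width: 0.599
grip_force: 0.0
```

```bash
python3 - <<'E'
from h import *
f=snap('top','t3'); o=ctrl.observe();print(o['clock'],o['ee_pos'],o['force'])
a=f['color'][195:285,250:370,::-1]; b=snap('side','s3')['color'][190:330,240:410,::-1]
a=cv2.resize(a,(480,360),interpolation=cv2.INTER_CUBIC); b=cv2.resize(b,(320,264),interpolation=cv2.INTER_CUBIC)
c=np.zeros((360,800,3),np.uint8);c[:,:480]=a;c[:264,480:]=b;cv2.imwrite('pics/fin.png',c)
E
```

```text
21.725 [ 407.93792176 -220.66103359  247.00516732] [1.20377602 0.70588014 0.04796689]
```

View pics/fin.png

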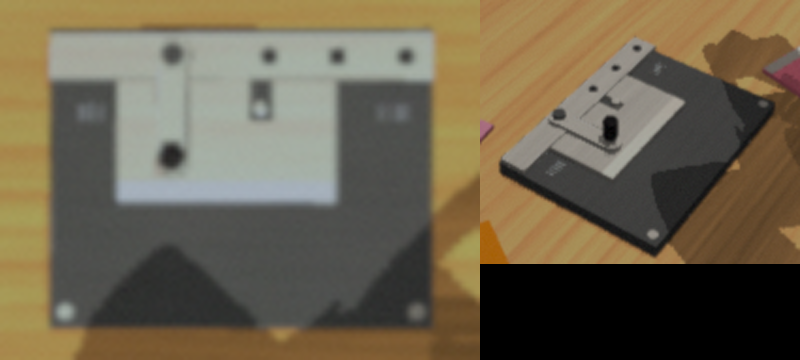

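The final picture shows the blade against the rail (back edge on row ~80, pin in the slot at (261,108)). The keeper is straight across it, knob at (171,156), and the arm is clear.

```bash
python3 -c "
from station import ctrl
print(ctrl.finish_job())"
```

```text
the job is handed in; nothing more can be done
None
```

The job is handed in, though no verdict came back: in the last pictures the blade is home against the rail with its slot over the pin and the keeper is across it at its stop, and the arm kept well away from the cup, phone and calculator.

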